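Snap the stain-remover caps home and shut the laundry caddy

ROBOT

A 7-joint arm with a two-finger parallel gripper is mounted at the origin on the work surface. World frame = base frame: x ahead of the robot, y to its left, z up, the work surface at z = 0. Lengths are in m, angles in degrees, forces in N, time in s.
With the tool pointing down it reaches from about 0.4 to 0.9 m from the base axis. Payload 5.6 kg.
Tool frame: the origin (TCP) lies midway between the tips of the shut fingers; the grasp point (between the pads) lies 19 mm behind it; z points along the fingers, y is the line along which they close (so a half turn about z gives the same grasp; the last joint's range is limited). The gripper opens to 92 mm and grips with 3 to 60 N. Pads are 20 mm wide; open, the fingers measure 128 mm over their backs; the gripper's body (75 mm by 189 mm) begins 69 mm behind the grasp point.
Start: joints at [-73.74, 26.786, -0.665, 91.828, 0.344, 61.387, -3.226], TCP at [0.209, 0.616, 0.215] pointing down, gripper open.
Joint ranges: [-144.91, 144.91], [-17.63, 115.5], [-89.93, 88.59], [15.96, 139.68], [-74.01, 254.01], [8.47, 105.57], [-167.45, 167.45]. Speed limits (degrees/s): [147.25, 147.25, 180, 180, 180, 180, 180].

INTERFACE

Orientations are given as [roll, pitch, yaw] about the fixed x, y, z axes, in that order (R = Rz(yaw) Ry(pitch) Rx(roll)).
In Python, from rig import * gives the robot as it stands. The module is installed in compiled form; this text tells all that it offers.
- The arm moves only by the tool drive_tool, never from a script. Its argument "moves" is text: rows parted by semicolons, each of 4 numbers parted by spaces: the shift along the tool's x, y, z in units of 30 mm (1.0 is 30 mm), then the turn about the tool's z in units of 6 degrees (1.0 is 6 degrees). In form: dx dy dz spin; .... A call has 1 to 8 rows; each row shifts and turns the commanded pose from where the row before left it, along the tool's axes as they then stand; what a row does not reach is not made up. A row lasts 1/12 s, in which the tool goes at most 41.7 mm and 7.16 degrees, less where a joint would pass 70% of its speed; a pose out of reach is approached as far as the arm can. A call is refused whole if a number of a shift passes 1 or a number of a turn 1, either way. A call with a gripper value outside its range is refused whole. "gripper" is the closure, from -1 (fully open) to 1 (shut), set as the call begins (left out, the last holds). The fingers move at their own pace and stop on an object; "newtons" is the grip in N (left out, the last holds). Time passes only in rows, so rows that do not move let the fingers close. It gives the time, the measured TCP pose, the force, the opening and the grip force at its end, in the units of the state.
- read_state(): the state, without advancing time (a new reading comes with each control period).
- read_camera(name): name is "side" or "top"; returns (picture, depth): 420x560x3 uint8, blue, green, red; 420x560 float32, m along the optical axis (not along the pixel's ray), 0 where there is no reading.
- camera_params(name): a dict with "vertical_fov" (degrees; the focal length in pixels is half the picture's height over the tangent of half this angle, whatever the lens; pixels are square), "cx", "cy" (the principal point, pixels), "position" and "orientation" of the camera in the world. Camera axes: x right, y up, looking along -z (the intrinsics and any distortion apply to the point x, -y, -z); pixel columns grow to the right and rows downward; lengths in m; the calibration is good to about 2 mm. A picture is of the moment at which its call begins. camera_params takes no time and is no camera call.
- finish_job(): hands the job in; it is judged then, once.
The state is a dict: "clock": time; "joint_pos": joint angles; "joint_velocities": joint speeds; "joint_efforts": joint torques, N m; "tool_pos": TCP position; "ee_rot": TCP orientation; "force": force on the tool from outside, world axes, zero at the start; "torque": the same for the moment, N m; "grip_width": finger opening in m; "grip_force": force on a finger pad.
Only numpy, scipy, OpenCV 4.12 (cv2) and the standard library are available. Lean on these libraries where they do the work, as an engineer would, in place of code of your own. Each camera call takes 0.05 s, during which the arm holds its last target. There are 200 camera calls.

TASK

Three of the four stain-remover bottles in the caddy have their snap caps popped up: with the lid open, press every cap fully home, then fold the lid fully shut. Use the fingers, not the lid, to press the caps, leave the bottles standing in their compartments, and do not push aside or knock over the starch can, the cup or the clothes brush.

Things in the scene. Friction and masses are not known exactly. Their poses are not given: they have to be found in the camera images.
- caddy: white plastic open-topped caddy fixed to the counter, 166 x 166 mm outside, 132 mm high, walls and floor 5 mm; one full-height divider each way makes four equal compartments, centred at x, y = +-40 mm in its frame. Origin: centre of its underside. Its own +x points to the side with the lid's hinge, its own y runs along the hinge
- caddy_hinge (a point): middle of the hinge line, on the caddy's rim (132 mm up) at its +x side; the axes are the caddy's
- lid (a joint): the blue lid's angle in rad: 0 = shut flat on the rim, 1.57 = standing straight up, 2.1 = stop, leaning back outside the caddy. It starts part open, overhanging the compartments. The stiff hinge keeps it wherever it is left; 1 to 3 N at its edge moves it.
- lid_edge (a point): end of the lid's finger tab, mid thickness, 180 mm from the hinge; the point turns with the lid. The lid is a flat blue plate, 166 x 166 x 6 mm, 200 g, its underside on the hinge line, with this tab, 60 mm wide, at the middle of its free edge
- bottle_a: stain-remover bottle (white body, blue cap) standing loose in one compartment, any one of the four: body 68 mm diameter with a shoulder at 88 mm, orange neck above; 117 mm to the cap's top when the cap is home. About 250 g. Origin: centre of its underside, z up
- cap_a (a joint): height of this bottle's push-pull snap cap above home, in m: 0 = fully home (no orange neck shows), 0.018 = popped up. Snap action: about 12 N straight down starts it from the top, past half way it snaps home by itself; it stays up or home once there. Starts up
- cap_a_top (a point): centre of the cap's flat round top, 42 mm diameter; with the cap home it is 122 mm above the counter (10 mm below the caddy's rim), popped up it is 140 mm above the counter
- bottle_b: stain-remover bottle (green body, white cap) standing loose in one compartment, any one of the four: body 68 mm diameter with a shoulder at 88 mm, orange neck above; 117 mm to the cap's top when the cap is home. About 250 g. Origin: centre of its underside, z up
- cap_b (a joint): height of this bottle's push-pull snap cap above home, in m: 0 = fully home (no orange neck shows), 0.018 = popped up. Snap action: about 12 N straight down starts it from the top, past half way it snaps home by itself; it stays up or home once there. Starts up
- cap_b_top (a point): centre of the cap's flat round top, 42 mm diameter; with the cap home it is 122 mm above the counter (10 mm below the caddy's rim), popped up it is 140 mm above the counter
- bottle_c: stain-remover bottle (amber body, black cap) standing loose in one compartment, any one of the four: body 68 mm diameter with a shoulder at 88 mm, orange neck above; 117 mm to the cap's top when the cap is home. About 250 g. Origin: centre of its underside, z up
- cap_c (a joint): height of this bottle's push-pull snap cap above home, in m: 0 = fully home (no orange neck shows), 0.018 = popped up. Snap action: about 12 N straight down starts it from the top, past half way it snaps home by itself; it stays up or home once there. Starts up
- cap_c_top (a point): centre of the cap's flat round top, 42 mm diameter; with the cap home it is 122 mm above the counter (10 mm below the caddy's rim), popped up it is 140 mm above the counter
- bottle_d: stain-remover bottle (grey body, red cap) standing loose in one compartment, any one of the four: body 68 mm diameter with a shoulder at 88 mm, orange neck above; 117 mm to the cap's top when the cap is home. About 250 g. Origin: centre of its underside, z up
- cap_d (a joint): height of this bottle's push-pull snap cap above home, in m: 0 = fully home (no orange neck shows), 0.018 = popped up. Snap action: about 12 N straight down starts it from the top, past half way it snaps home by itself; it stays up or home once there. Starts home
- cap_d_top (a point): centre of the cap's flat round top, 42 mm diameter; with the cap home it is 122 mm above the counter (10 mm below the caddy's rim), popped up it is 140 mm above the counter
- starch_can: tall blue starch can with a yellow band and white cap, standing beside the caddy: 56 mm diameter, 235 mm high. Origin: centre of its underside. Bystander
- mug: white cup, 80 mm diameter, 90 mm high, standing beside the caddy. Origin: centre of its underside. Bystander
- brush: clothes brush lying bristles down, wooden back, 150 x 50 x 40 mm, long along its own x. Origin: centre of its underside. Bystander
Not all that is in view belongs to the job. Of the things like the bottle_a, leave any that is brown or purple; of the rest the smaller one is meant.

How it is judged:
By the outcome, as a careful person would: the job done as asked, in the order asked, and still so for the second after the job is handed in, with the robot touching nothing.
It also fails if it takes over 64 s, if anything falls off the work surface, if the arm or the gripper's body presses on something with over 40 N, if the wrist force passes 120 N, or if a joint passes its speed limit or range.

## Working session

There is one attempt and no reset: what is moved stays moved. The work goes in short steps, Python scripts to look and compute and a tool call to move; the robot and the scene stay as the last step left them, time stands still between calls to the robot, and variables do not carry over. Pictures are saved under pics/ and viewed, at most 10 in all, crops included, and the job is handed in when it is done.

Besides the shell and the picture viewer there is one more tool, called by a JSON object that holds its "api" and its "payload". drive_tool: Moves the arm, as the interface text tells. Its arguments: {"type":"object","properties":{"moves":{"type":"string"},"gripper":{"type":"number"},"newtons":{"type":"number"}},"required":["moves"]}

```bash
mkdir -p pics
cat > h.py <<'E'
from rig import *
import numpy as np, cv2
from scipy.spatial.transform import Rotation as R
def snap(n,f):
    im,d=read_camera(n); cv2.imwrite('pics/'+f+'.png',im); np.savez('pics/'+f,im=im,d=d); return im,d
def cloud(n,d):
    p=camera_params(n); f=210/np.tan(np.radians(p['vertical_fov'])/2)
    v,u=np.mgrid[0:420,0:560]
    P=np.stack([(u-p['cx'])/f*d,-(v-p['cy'])/f*d,-d],-1)
    o=np.array(p['orientation'])
    M=o if o.shape==(3,3) else (R.from_euler('xyz',o,degrees=True) .as_matrix() if o.size==3 else R.from_quat(o).as_matrix())
    W=P@M.T+np.array(p['position']); W[d<=0]=np.nan; return W
E
python3 - <<'E'
from h import *
for n in ('side','top'):
    print(camera_params(n)); snap(n,n+'0')
print(read_state())
a=cv2.imread('pics/side0.png');b=cv2.imread('pics/top0.png')
E
```

```text
{'vertical_fov': 49.330351541801754, 'cx': 282.1354625997914, 'cy': 214.2599806867112, 'position': array([0.86236954, 0.62407754, 0.79454346]), 'orientation': array([ 44.1156716 ,  -1.06293286, 154.10520249])}
{'vertical_fov': 46.33376159148365, 'cx': 280.45014486787227, 'cy': 213.7599765013603, 'position': array([0.31767871, 0.04583902, 1.22282303]), 'orientation': array([ 12.06008609,  -0.20629735, -92.04707319])}
{'clock': 0.1, 'joint_pos': array([-73.73988674,  26.83305159,  -0.66467333,  91.87471967,
         0.3464399 ,  61.38623914,  -3.22551099]), 'joint_velocities': array([-0.00392002, -0.12962453, -0.05302947, -0.20844987, -0.05293109,
       -0.08069076, -0.07037547]), 'joint_efforts': array([ 1.27376607e-03, -5.21639621e+01, -1.24106745e-02, -2.44363117e+01,
       -5.68101928e-02,  1.41024037e-02,  4.95731217e-05]), 'tool_pos': array([0.20856561, 0.61508193, 0.21371854]), 'ee_rot': array([-1.79908334e+02,  9.01003863e-03,  1.61273891e+02]), 'force': array([-0.03307845,  0.1068455 , -0.3269723 ]), 'torque': array([-0.0662683 , -0.03116841, -0.01013975]), 'grip_force': 0.0, 'grip_width': 0.09187903340434382}
```

View pics/side0.png

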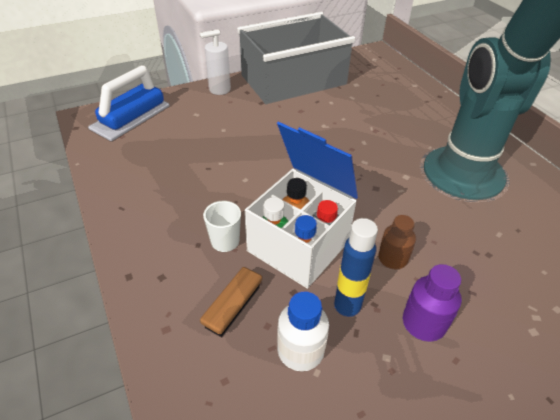

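View pics/top0.png

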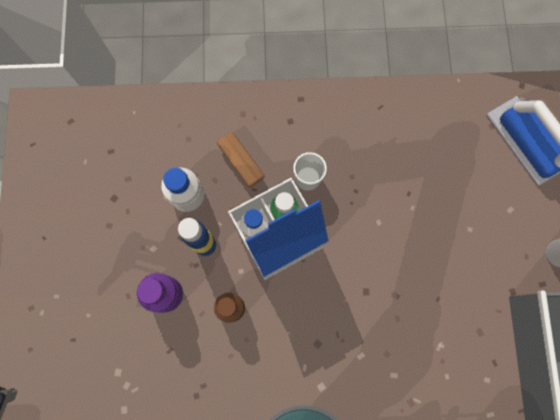

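Side view: candidates for bottle_a are blue cap in caddy (305,228) – white, small; big white bottle (303,330) – larger decoy; brown (397,240); purple (432,305). I choose the one in the caddy. Caddy around (300,225), can (355,270), mug (222,226), brush (232,300); the hinge is on the robot's side.

Run:
```python
from h import *
Z={n:np.load(f'pics/{n}0.npz') for n in('side','top')}
W={n:cloud(n,Z[n]['d']) for n in Z}
im=Z['side']['im']
# rim from both
P=[];B=[]
for n in Z:
    i=Z[n]['im'].astype(int);w=W[n]
    hsv=cv2.cvtColor(Z[n]['im'],cv2.COLOR_BGR2HSV)
    print(n,'table z',np.nanmedian(w[...,2][(w[...,2]<.02)]))
    m=(hsv[...,1]<60)&(hsv[...,2]>120)&(abs(w[...,2]-.132)<.006)
    u=np.argwhere(m); sel=w[m]
    box=(230,180,360,285) if n=='side' else (225,175,335,280)
    k=(u[:,1]>box[0])&(u[:,1]<box[2])&(u[:,0]>box[1])&(u[:,0]<box[3])
    P.append(sel[k]); print(n,k.sum())
    r=cv2.minAreaRect(P[-1][:,:2].astype(np.float32)*1000);print(r)
    b=(hsv[...,0]>105)&(hsv[...,0]<128)&(hsv[...,1]>150)&(w[...,2]>.135)
    lb=np.zeros_like(b); 
    if n=='side': lb[120:197,270:362]=1
    else: lb[200:278,245:330]=1
    b&=lb;B.append(w[b]);print('lid n',b.sum())
r=cv2.minAreaRect(np.vstack(P)[:,:2].astype(np.float32)*1000);print(r,cv2.boxPoints(r))
for b in B:
    c=b.mean(0);U,S,V=np.linalg.svd(b-c,full_matrices=False);print('lid c',c,'n',V[2],S)
# caps
for nm,(u,v) in dict(blue=(306,226),white=(274,208),black=(297,186),red=(327,210)).items():
    q=W['side'][v-3:v+2,u-3:u+4].reshape(-1,3);print(nm,np.nanmedian(q,0))
for nm,(u,v) in dict(blue=(253,217),white=(286,202)).items():
    q=W['top'][v-3:v+3,u-3:u+3].reshape(-1,3);print('top',nm,np.nanmedian(q,0))
for nm,(u,v) in dict(can=(365,232),mug=(222,212),brush=(232,300),big=(303,303)).items():
    q=W['side'][v-2:v+2,u-2:u+2].reshape(-1,3);print(nm,np.nanmedian(q,0))
c=cv2.resize(im[110:290,200:400],None,fx=4,fy=4*.83,interpolation=cv2.INTER_CUBIC)[:600];cv2.imwrite('pics/crop.png',c)
```

```text
side table z -0.001078827573085639
side 883
((523.4271850585938, 43.32057189941406), (167.82278442382812, 167.38792419433594), 27.051685333251953)
lid n 2756
top table z 0.0010593689609172952
top 397
((536.3126831054688, 47.88850402832031), (141.29161071777344, 166.2393035888672), 27.03567886352539)
lid n 3378
((523.6875610351562, 42.85893249511719), (168.4458770751953, 168.24220275878906), 26.850547790527344) [[410.55035    79.87021  ]
 [486.53946   -70.23341  ]
 [636.82477     5.8476562]
 [560.8357    155.95128  ]]
lid c [0.48060386 0.02638032 0.22612398] n [ 0.82584892  0.41974814 -0.37654357] [2.55689666 2.43009562 0.04401982]
lid c [0.48296353 0.02489325 0.22065692] n [-0.94525844 -0.25604241  0.20230858] [2.90078998 2.59540475 1.58184617]
blue [0.54467155 0.10363428 0.13957124]
white [0.58030322 0.03352546 0.13946494]
black [ 0.5070721  -0.00665463  0.13958671]
red [0.47460585 0.06777882 0.12190032]
top blue [0.54418462 0.09674861 0.1427349 ]
top white [0.57585245 0.02216726 0.14159448]
can [0.51007229 0.23282879 0.23455295]
mug [ 0.65913327 -0.07299803  0.06307562]
brush [0.71991534 0.13863843 0.04068745]
big [0.63798695 0.26555552 0.15180151]
```

View pics/crop.png

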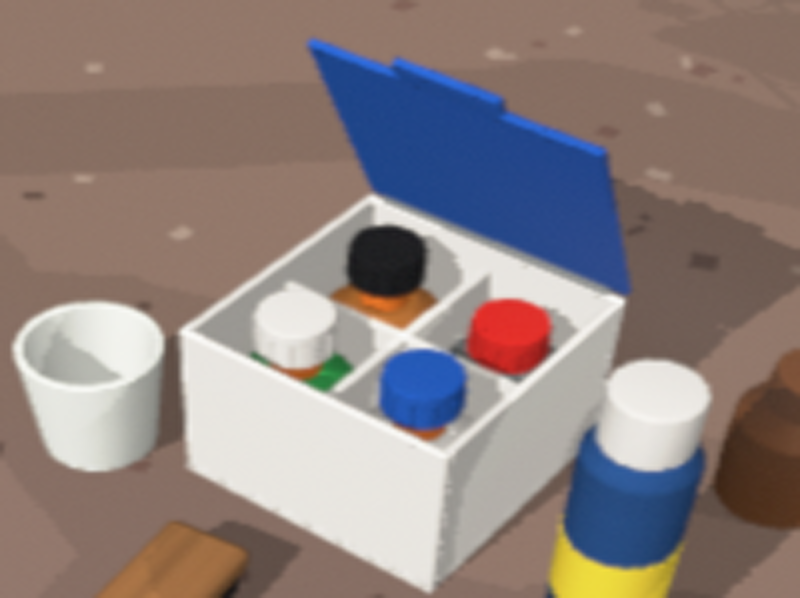

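The crop confirms: white body with blue cap popped up (front corner), white cap and black cap up with orange showing, red one home. Caddy centre ≈ (0.5235, 0.043), own +x at yaw ≈207°, lid at ≈68°. I raise, shut the fingers and align with the caddy.

{"api": "drive_tool", "payload": {"moves": "0 0 -0.5 -0.95;0 0 -0.5 -0.95;0 0 -0.5 -0.95;0 0 -0.5 -0.95;0 0 -0.5 -0.95;0 0 -0.5 -0.95;0 0 -0.5 -0.95;0 0 -0.5 -0.95", "gripper": 1, "newtons": 10}}

```text
clock: 0.77
tool_pos: [0.2086, 0.6153, 0.3348]
ee_rot: [-180.0, -0.0, -152.8]
force: [-0.1, -0.3, 0.1]
grip_width: 0.0409
grip_force: 0.0
```

```bash
cat > to.py <<'E'
from rig import *
import numpy as np, sys
from scipy.spatial.transform import Rotation as R
C=np.array([.5235,.043,0]);Rc=R.from_euler('z',207,degrees=True)
s=read_state();Rt=R.from_euler('xyz',s['ee_rot'],degrees=True)
print('pos',s['tool_pos'].round(4),'caddy',Rc.inv().apply(s['tool_pos']-C).round(4),'rot',s['ee_rot'].round(1),'j',s['joint_pos'].round(0),'F',s['force'].round(1),'t',s['clock'],'w',s['grip_width'])
if len(sys.argv)>3:   # target in caddy frame -> units in tool frame
    t=C+Rc.apply([float(a) for a in sys.argv[1:4]]);print('target',t,'units',(Rt.inv().apply(t-s['tool_pos'])/.03).round(2))
E
python3 to.py -.025 0 .33; python3 -c "
from to import *
P=dict(blue=(.5445,.100,.14),white=(.578,.028,.14),black=(.507,-.0067,.14),red=(.4746,.0678,.12),hinge=(.4485,.005,.132),can=(.51,.233,.235))
for k,v in P.items(): print(k,Rc.inv().apply(np.array(v)-C).round(3))"
```

```text
pos [0.2086 0.6153 0.3348] caddy [ 0.0207 -0.6528  0.3348] rot [-180.    -0.  -152.8] j [-67.  22.  -9.  83.   4.  75.  40.] F [-0.1 -0.3  0.1] t 0.7667 w 0.04088385242877109
target [0.54577516 0.05434976 0.33      ] units [ -1.47 -21.77   0.17]
pos [0.2086 0.6153 0.3348] caddy [ 0.0207 -0.6528  0.3348] rot [-180.    -0.  -152.8] j [-67.  22.  -9.  83.   4.  75.  40.] F [-0.1 -0.3  0.1] t 0.7667 w 0.04088385242877109
blue [-0.045 -0.041  0.14 ]
white [-0.042  0.038  0.14 ]
black [0.037 0.037 0.14 ]
red [ 0.032 -0.044  0.12 ]
hinge [ 0.084 -0.     0.132]
can [-0.074 -0.175  0.235]
```

{"api": "drive_tool", "payload": {"moves": "-0.2 -1 0 0;-0.2 -1 0 0;-0.2 -1 0 0;-0.2 -1 0 0;-0.2 -1 0 0;-0.2 -1 0 0;-0.1 -1 0 0;-0.1 -1 0 0"}}

```text
clock: 1.43
tool_pos: [0.3553, 0.4189, 0.3342]
ee_rot: [-180.0, -0.0, -153.1]
force: [-0.1, 1.0, -0.1]
grip_width: 0.0003
grip_force: 0.0
```

{"api": "drive_tool", "payload": {"moves": "0 -1 0 0;0 -1 0 0;0 -1 0 0;0 -1 0 0;0 -1 0 0;0 -1 0 0;0 -1 0 0;0 -1 0 0"}}

```text
clock: 2.1
tool_pos: [0.4633, 0.2049, 0.3344]
ee_rot: [180.0, -0.0, -153.1]
force: [0.1, 0.2, 0.3]
grip_width: 0.0005
grip_force: 0.0
```

```bash
python3 to.py -.025 0 .25
```

```text
pos [0.4633 0.2049 0.3344] caddy [-0.0199 -0.1716  0.3344] rot [ 180.    -0.  -153.1] j [-33.   6.   6. 103.  -1.  70.  90.] F [0.1 0.2 0.3] t 2.1 w 0.0005425156152231509
target [0.54577516 0.05434976 0.25      ] units [-0.18 -5.72  2.81]
```

{"api": "drive_tool", "payload": {"moves": "0 -1 0 0;0 -1 0 0;0 -1 0 0;-0.2 -1 0.4 0;0 -1 0.6 0;0 -0.7 0.9 0;0 0 0.9 0;0 0 0 0"}}

```text
clock: 2.77
tool_pos: [0.5427, 0.0546, 0.2453]
ee_rot: [179.9, -0.6, -153.3]
force: [-1.4, 0.1, -0.5]
grip_width: 0.0005
grip_force: 0.0
```

```bash
python3 to.py .117 0 .25; python3 -c "
from h import *
snap('side','s1')"
```

```text
pos [0.5427 0.0546 0.2453] caddy [-0.0223 -0.0016  0.2453] rot [ 179.9   -0.6 -153.3] j [-20.  15.  13. 105.  -4.  61. 111.] F [-1.4  0.1 -0.5] t 2.7667 w 0.0005412344554418565
target [ 0.41925224 -0.01011689  0.25      ] units [ 4.65 -0.08 -0.11]
```

View pics/s1.png

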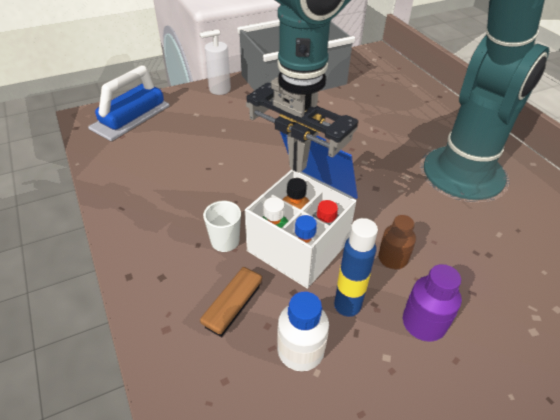

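The picture shows the shut fingers at (298,155) in front of the lid, the gripper's long side along the hinge, and the bystanders clear. Now I push the lid back.

{"api": "drive_tool", "payload": {"moves": "0.5 0 0 0;0.5 0 0 0;0.5 0 0 0;0.5 0 0 0;0.5 0 0 0;0.5 0 0 0;0.5 0 0 0;0.5 0 0 0"}}

```text
clock: 3.48
tool_pos: [0.4398, 0.0036, 0.2529]
ee_rot: [-179.9, 0.3, -153.0]
force: [2.0, 0.7, -0.9]
grip_width: 0.0005
grip_force: 1.1
```

{"api": "drive_tool", "payload": {"moves": "0.4 0 0 0;0.3 0 0 0;0 0 0 0"}}

```text
clock: 3.73
tool_pos: [0.4192, -0.0073, 0.2517]
ee_rot: [180.0, 0.1, -153.1]
force: [0.3, 0.7, 0.5]
grip_width: 0.0004
grip_force: 0.0
```

```bash
python3 to.py .037 .037 .16
```

```text
pos [ 0.4192 -0.0073  0.2517] caddy [ 0.1157 -0.0026  0.2517] rot [ 1.800e+02  1.000e-01 -1.531e+02] j [-18.   1.  15. 121.  -0.  59. 114.] F [0.3 0.7 0.5] t 3.7333 w 0.00040083289852383146
target [ 0.50733041 -0.00676489  0.16      ] units [-2.62 -1.31  3.06]
```

{"api": "drive_tool", "payload": {"moves": "-0.9 -0.4 0 0;-0.9 -0.5 0.3 0;-0.8 -0.4 0.7 0;0 0 0.9 0;0 0 0.9 0;0 0 0.2 0;0 0 0 0"}}

```text
clock: 4.32
tool_pos: [0.5059, -0.0065, 0.1589]
ee_rot: [179.9, -0.3, -153.1]
force: [-0.4, -0.3, -0.0]
grip_width: 0.0007
grip_force: 0.0
```

```bash
python3 to.py .037 .037 .1215
python3 - <<'E'
from h import *
d=snap('top','t1')[1]
w=cloud('top',d); im=np.load('pics/t1.npz')['im']; hsv=cv2.cvtColor(im,cv2.COLOR_BGR2HSV)
b=(hsv[...,0]>105)&(hsv[...,0]<128)&(hsv[...,1]>150)&(w[...,2]>.15); b[:,:220]=0;b[:,350:]=0
q=w[b];R27=R.from_euler('z',207,degrees=True)
q=R27.inv().apply(q-[.5235,.043,0]);print(b.sum(),np.percentile(q,[1,50,99],axis=0).round(3)); k=np.polyfit(q[:,0],q[:,2],1);print(np.degrees(np.arctan2(k[0],1)),k)
E
```

```text
pos [ 0.5059 -0.0065  0.1589] caddy [0.0381 0.0361 0.1589] rot [ 179.9   -0.3 -153.1] j [-16.  17.  15. 115.  -6.  48. 119.] F [-0.4 -0.3 -0. ] t 4.3167 w 0.0007108311767786313
target [ 0.50733041 -0.00676489  0.1215    ] units [-0.04 -0.03  1.25]
274 [[ 0.065 -0.08   0.153]
 [ 0.112 -0.068  0.221]
 [ 0.141  0.08   0.292]]
58.000449345467196 [1.60036246 0.04326957]
```

Lid now leans back at about 110°. Pressing the black cap.

{"api": "drive_tool", "payload": {"moves": "0 0 0.3 0;0 0 0.25 0;0 0 0.2 0;0 0 0.2 0;0 0 0.15 0;0 0 0.15 0;0 0 0.1 0;0 0 0 0"}}

```text
clock: 5.03
tool_pos: [0.5083, -0.0065, 0.1224]
ee_rot: [180.0, 0.1, -153.1]
force: [-5.9, 0.2, 20.4]
grip_width: 0.0005
grip_force: 10.2
```

```bash
python3 to.py .037 .037 .1215
```

```text
pos [ 0.5083 -0.0065  0.1224] caddy [0.0361 0.0372 0.1224] rot [ 1.800e+02  1.000e-01 -1.531e+02] j [-15.  20.  15. 117.  -7.  44. 121.] F [-5.9  0.2 20.4] t 5.0333 w 0.00046814197101079894
target [ 0.50733041 -0.00676489  0.1215    ] units [0.03 0.01 0.03]
```

{"api": "drive_tool", "payload": {"moves": "0 0 -0.5 0;0 0 -0.6 0;0 0 -0.5 0;-0.8 0 0 0;-0.9 0 0 0;-0.9 0 0 0;0 0 0 0"}}

```text
clock: 5.62
tool_pos: [0.5805, 0.0318, 0.168]
ee_rot: [-180.0, 0.2, -152.9]
force: [1.0, 1.1, 0.2]
grip_width: 0.0005
grip_force: 0.0
```

```bash
python3 to.py -.042 .038 .1215
```

```text
pos [0.5805 0.0318 0.168 ] caddy [-0.0457  0.0359  0.168 ] rot [-180.     0.2 -152.9] j [-18.  23.  14. 105.  -7.  52. 117.] F [1.  1.1 0.2] t 5.6167 w 0.0005297518147002341
target [0.57817391 0.02820935 0.1215    ] units [ 0.13 -0.07  1.55]
```

{"api": "drive_tool", "payload": {"moves": "0.1 -0.1 0.5 0;0 0 0.3 0;0 0 0.2 0;0 0 0.2 0;0 0 0.15 0;0 0 0.15 0;0 0 0.1 0;0 0 0 0"}}

```text
clock: 6.28
tool_pos: [0.5762, 0.0245, 0.1225]
ee_rot: [180.0, 0.1, -153.1]
force: [-4.7, 0.0, 16.2]
grip_width: 0.0002
grip_force: 8.8
```

```bash
python3 to.py -.042 .038 .1215
```

```text
pos [0.5762 0.0245 0.1225] caddy [-0.0386  0.0404  0.1225] rot [ 1.800e+02  1.000e-01 -1.531e+02] j [-17.  26.  14. 108.  -8.  47. 118.] F [-4.7  0.  16.2] t 6.2833 w 0.00020027857677214016
target [0.57817391 0.02820935 0.1215    ] units [-0.11  0.08  0.03]
```

{"api": "drive_tool", "payload": {"moves": "0 0 -0.5 0;0 0 -1 0;0 0 -1 0;0 0 -1 0.8;0 0 0 1;0 0 0 1;0 0 0 1;0 0 0 1"}}

```text
clock: 6.95
tool_pos: [0.5753, 0.0246, 0.2251]
ee_rot: [180.0, 0.0, 177.8]
force: [-0.3, -1.2, 0.4]
grip_width: 0.0008
grip_force: 0.0
```

{"api": "drive_tool", "payload": {"moves": "0 0 0 1;0 0 0 1;0 0 0 1;0 0 0 1;0 0 0 1;0 0 0 1;0 0 0 1;0 0 0 1"}}

```text
clock: 7.62
tool_pos: [0.5753, 0.0246, 0.2248]
ee_rot: [-180.0, -0.0, 129.8]
force: [0.2, 1.3, -0.2]
grip_width: 0.0004
grip_force: 0.0
```

```bash
python3 to.py -.045 -.041 .165
```

```text
pos [0.5753 0.0246 0.2248] caddy [-0.0378  0.0399  0.2248] rot [-180.    -0.   129.8] j [-30.  20.  30. 104. -12.  59.  45.] F [ 0.2  1.3 -0.2] t 7.6167 w 0.0003988791533708885
target [0.54498168 0.09996084 0.165     ] units [2.57 0.83 1.99]
```

{"api": "drive_tool", "payload": {"moves": "0.8 0.3 0 0;0.9 0.3 0.2 0;0.9 0.2 0.5 0;0 0 0.8 0;0 0 0.5 0;0 0 0 0"}}

```text
clock: 8.12
tool_pos: [0.541, 0.1001, 0.1621]
ee_rot: [-179.7, -0.1, 130.2]
force: [-0.7, 0.3, -0.2]
grip_width: 0.0005
grip_force: 0.0
```

```bash
python3 to.py -.044 -.041 .1215
```

```text
pos [0.541  0.1001 0.1621] caddy [-0.0415 -0.0429  0.1621] rot [-1.797e+02 -1.000e-01  1.302e+02] j [-36.  22.  27. 110. -13.  51.  38.] F [-0.7  0.3 -0.2] t 8.1167 w 0.000513134650641455
target [0.54409068 0.09950685 0.1215    ] units [-0.08  0.07  1.35]
```

{"api": "drive_tool", "payload": {"moves": "-0.1 0.1 0.3 0;0 0 0.3 0;0 0 0.2 0;0 0 0.2 0;0 0 0.15 0;0 0 0.15 0;0 0 0.1 0;0 0 0 0"}}

```text
clock: 8.78
tool_pos: [0.5479, 0.0992, 0.1227]
ee_rot: [-180.0, -0.0, 130.1]
force: [-0.7, -0.3, 0.0]
grip_width: 0.0005
grip_force: 0.0
```

{"api": "drive_tool", "payload": {"moves": "0 0 -0.5 0;0 0 -1 0;0 0 -1 0;0 0 -1 0;0 0 -1 0;0 0 -1 0;0 0 -1 0;0 0 -0.7 0"}}

```text
clock: 9.45
tool_pos: [0.5484, 0.0993, 0.3421]
ee_rot: [179.8, 0.1, 130.1]
force: [0.5, 0.3, 0.4]
grip_width: 0.0002
grip_force: 0.0
```

```bash
python3 to.py .2 0 .34
python3 - <<'E'
from h import *
im,d=snap('side','s2'); w=cloud('side',d)
cv2.imwrite('pics/s2c.png',cv2.resize(im[110:290,200:400],None,fx=4,fy=3.3,interpolation=cv2.INTER_CUBIC))
for nm,(u,v) in dict(blue=(306,229),white=(274,212),black=(297,192),red=(327,210)).items():
    print(nm,np.nanmedian(w[v-2:v+2,u-3:u+4].reshape(-1,3),0))
E
```

```text
pos [0.5484 0.0993 0.3421] caddy [-0.0477 -0.0389  0.3421] rot [1.798e+02 1.000e-01 1.301e+02] j [-39.  12.  30.  98.  -6.  72.  33.] F [0.5 0.3 0.4] t 9.45 w 0.00022141770665367775
target [ 0.3452987 -0.0477981  0.34     ] units [ 0.6  -8.34  0.04]
blue [0.54014684 0.09824677 0.12183991]
white [0.57820528 0.02848883 0.12125255]
black [ 0.50703479 -0.00542361  0.12164133]
red [0.47603344 0.06990232 0.12221314]
```

View pics/s2c.png

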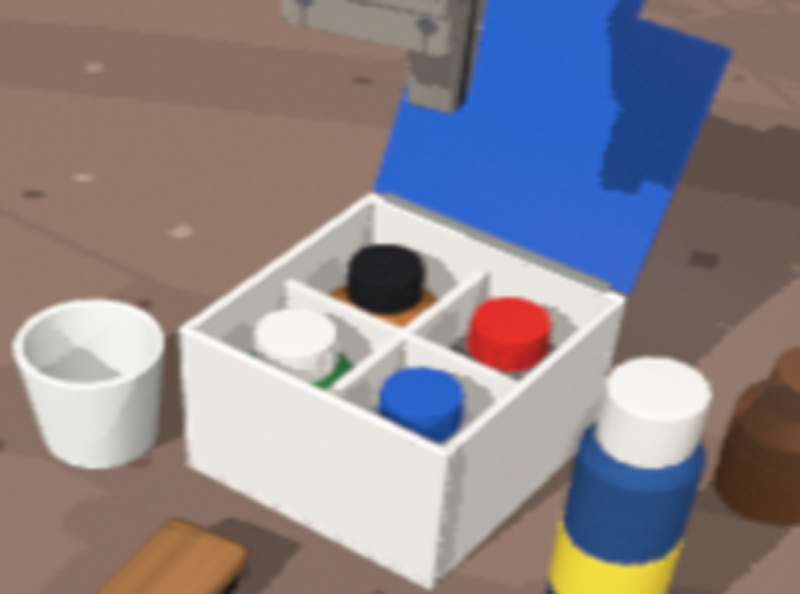

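All four caps are home (tops at 0.122) in both the picture and the depth; the bystanders are in place. Next I turn back to the hinge's axis and go over the lid, behind its +y half.

{"api": "drive_tool", "payload": {"moves": "0 0 0 -1;0 0 0 -1;0 0 0 -1;0 0 0 -1;0 0 0 -1;0 0 0 -1;0 0 0 -1;0 0 0 -1"}}

```text
clock: 10.17
tool_pos: [0.5476, 0.0993, 0.3388]
ee_rot: [180.0, -0.0, 178.4]
force: [-0.8, 0.5, -0.1]
grip_width: 0.0005
grip_force: 0.0
```

{"api": "drive_tool", "payload": {"moves": "0 0 0 -1;0 0 0 -1;0 0 0 -1;0 0 0 -1;0 0 0 -0.8;0 0 0 0"}}

```text
clock: 10.67
tool_pos: [0.5476, 0.0992, 0.3388]
ee_rot: [180.0, -0.0, -153.0]
force: [-0.4, 0.5, 0.4]
grip_width: -0.0001
grip_force: 0.0
```

```bash
python3 to.py .17 .068 .342
python3 - <<'E'
from h import *
im,d=snap('side','s3'); w=cloud('side',d)
hsv=cv2.cvtColor(im,cv2.COLOR_BGR2HSV)
b=(hsv[...,0]>105)&(hsv[...,0]<128)&(hsv[...,1]>150)&(w[...,2]>.14); b[:,:270]=0;b[:,370:]=0;b[200:]=0
q=R.from_euler('z',207,degrees=True).inv().apply(w[b]-[.5235,.043,0]);print(b.sum(),np.percentile(q,[1,50,99],axis=0).round(3))
k=np.polyfit(q[:,2],q[:,0],1);print('lid',90+np.degrees(np.arctan(k[0])),np.polyval(k,[.132,.25,.3]))
E
```

```text
pos [0.5476 0.0992 0.3388] caddy [-0.047  -0.0392  0.3388] rot [ 180.   -0. -153.] j [-31.  12.  21.  97.  -4.  72. 107.] F [-0.4  0.5  0.4] t 10.6667 w -5.006849409075237e-05
target [ 0.40290024 -0.09476683  0.342     ] units [ 7.23 -3.57 -0.11]
4141 [[ 0.086 -0.08   0.141]
 [ 0.11  -0.012  0.204]
 [ 0.14   0.078  0.289]]
lid 107.90843472399303 [0.08609497 0.12422712 0.14038481]
```

{"api": "drive_tool", "payload": {"moves": "0.9 -0.5 0 0;0.9 -0.5 0 0;0.9 -0.5 0 0;0.9 -0.5 0 0;0.9 -0.5 0 0;0.9 -0.5 0 0;0.9 -0.4 0 0;0.9 -0.2 0 0"}}

```text
clock: 11.38
tool_pos: [0.403, -0.0965, 0.339]
ee_rot: [-180.0, 0.0, -153.4]
force: [0.4, -0.7, 1.0]
grip_width: 0.0003
grip_force: 0.0
```

{"api": "drive_tool", "payload": {"moves": "0 0 0 0"}}

```text
clock: 11.47
tool_pos: [0.4008, -0.0983, 0.3392]
ee_rot: [179.9, 0.0, -153.6]
force: [0.0, -0.3, -0.1]
grip_width: 0.0004
grip_force: 0.0
```

```bash
python3 to.py .172 .068 .255
```

```text
pos [ 0.4008 -0.0983  0.3392] caddy [0.1735 0.0702 0.3392] rot [ 179.9    0.  -153.6] j [-21.  -6.  28. 115.   3.  71. 122.] F [ 0.  -0.3 -0.1] t 11.4667 w 0.000402464122507935
target [ 0.40111823 -0.09567481  0.255     ] units [-0.05  0.07  2.81]
```

{"api": "drive_tool", "payload": {"moves": "0 0 0.5 0;0 0 0.5 0;0 0 0.6 0;0 0 0.6 0;0 0 0.6 0;0 0 0 0"}}

```text
clock: 11.97
tool_pos: [0.4021, -0.094, 0.2524]
ee_rot: [179.9, -0.3, -153.2]
force: [-1.4, 0.3, -0.4]
grip_width: 0.0003
grip_force: 0.0
```

{"api": "drive_tool", "payload": {"moves": "-0.5 0 0 0;-0.5 0 0 0;-0.5 0 0 0;-0.5 0 0 0;-0.5 0 0 0;-0.5 0 0 0;-0.5 0 0 0;-0.4 0 0 0"}}

```text
clock: 12.63
tool_pos: [0.5089, -0.0411, 0.2554]
ee_rot: [180.0, -0.1, -153.2]
force: [-1.1, -1.0, -0.4]
grip_width: 0.0006
grip_force: 0.8
```

```bash
python3 to.py .055 .0 .255
python3 - <<'E'
from h import *
im,d=snap('side','s4')
E
```

```text
pos [ 0.5089 -0.0411  0.2554] caddy [0.0512 0.0683 0.2554] rot [ 1.800e+02 -1.000e-01 -1.532e+02] j [-23.  11.  28. 110.  -6.  61. 124.] F [-1.1 -1.  -0.4] t 12.6333 w 0.000591766482887732
target [0.47449464 0.01803052 0.255     ] units [0.13 2.28 0.02]
```

View pics/s4.png

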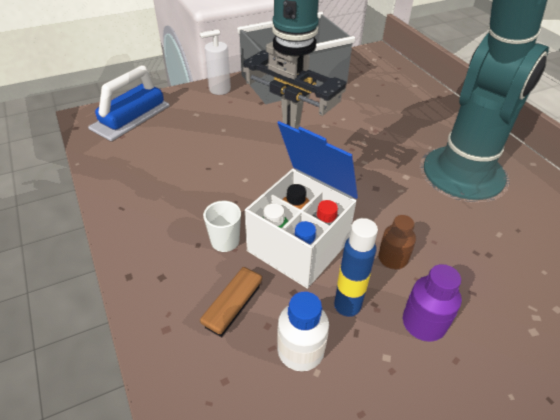

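Lid at about 68° now, fingers behind it at (290,115). I fold it down along the arc, drifting to mid-lid.

{"api": "drive_tool", "payload": {"moves": "-0.4 0.2 0.2 0;-0.4 0.2 0.2 0;-0.4 0.2 0.25 0;-0.35 0.2 0.35 0;-0.35 0.2 0.35 0;-0.3 0.2 0.4 0;-0.25 0.2 0.5 0;-0.25 0.2 0.5 0"}}

```text
clock: 13.35
tool_pos: [0.5592, 0.0389, 0.171]
ee_rot: [180.0, -0.0, -153.1]
force: [0.1, -0.9, 1.2]
grip_width: 0.0005
grip_force: 0.5
```

```bash
python3 to.py -.036 .01 .138
```

```text
pos [0.5592 0.0389 0.171 ] caddy [-0.0299  0.0198  0.171 ] rot [ 180.    -0.  -153.1] j [-27.  22.  24. 108. -11.  52. 120.] F [ 0.1 -0.9  1.2] t 13.35 w 0.0004937056796848357
target [0.56011614 0.05043359 0.138     ] units [-0.2   0.33  1.1 ]
```

{"api": "drive_tool", "payload": {"moves": "-0.1 0.2 0.3 0;-0.1 0.1 0.3 0;0 0 0.25 0;0 0 0.2 0;0 0 0.1 0;0 0 0.05 0;0 0 0 0;0 0 0 0"}}

```text
clock: 14.02
tool_pos: [0.5599, 0.0486, 0.1388]
ee_rot: [179.9, 0.1, -153.2]
force: [-6.3, 1.5, 14.9]
grip_width: 0.0002
grip_force: 7.7
```

{"api": "drive_tool", "payload": {"moves": "0 0 -0.5 0;0 0 -1 0;0 0 -1 0;0 0 -1 0;0 0 -1 0;0 0 -1 0;0 0 -0.5 0;0 0 0 0"}}

```text
clock: 14.68
tool_pos: [0.5621, 0.0478, 0.3209]
ee_rot: [-179.9, 0.4, -153.2]
force: [-0.0, 0.2, -0.6]
grip_width: 0.0007
grip_force: 0.0
```

```bash
python3 to.py -.036 .01 .138
python3 - <<'E'
from h import *
im,d=snap('side','s5'); w=cloud('side',d)
hsv=cv2.cvtColor(im,cv2.COLOR_BGR2HSV)
b=(hsv[...,0]>105)&(hsv[...,0]<128)&(hsv[...,1]>150)&(w[...,2]>.128)&(w[...,2]<.17); b[:,:240]=0;b[:,350:]=0;b[:150]=0;b[285:]=0
q=R.from_euler('z',207,degrees=True).inv().apply(w[b]-[.5235,.043,0])
print(b.sum(),np.percentile(q,[1,50,99],axis=0).round(3),np.polyfit(q[:,0],q[:,2],1))
E
```

```text
pos [0.5621 0.0478 0.3209] caddy [-0.0365  0.0133  0.3209] rot [-179.9    0.4 -153.2] j [-30.  13.  26.  99.  -6.  69. 114.] F [-0.   0.2 -0.6] t 14.6833 w 0.0006639858713509894
target [0.56011614 0.05043359 0.138     ] units [0.07 0.12 6.09]
4728 [[-0.093 -0.163  0.135]
 [-0.012 -0.006  0.138]
 [ 0.079  0.08   0.154]] [-0.00931909  0.13846755]
```

View pics/s5.png

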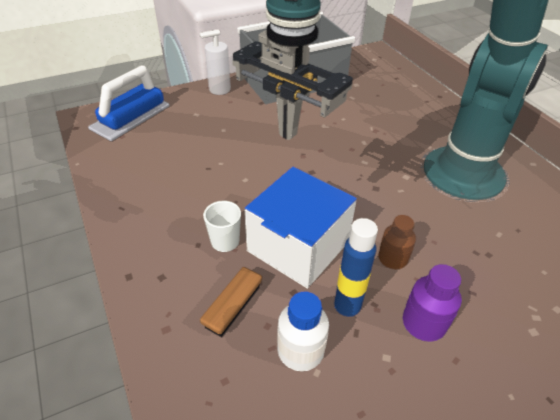

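The lid lies shut on the caddy (300,205), and the can, mug and brush are unmoved. I check its flatness without the can's pixels and hand in if it is good.

Run:
```python
from h import *
z=np.load('pics/s5.npz');im=z['im'];w=cloud('side',z['d'])
hsv=cv2.cvtColor(im,cv2.COLOR_BGR2HSV)
q=R.from_euler('z',207,degrees=True).inv().apply((w-[.5235,.043,0]).reshape(-1,3))
b=((hsv[...,0]>105)&(hsv[...,0]<128)&(hsv[...,1]>150)).ravel()&(abs(q[:,1])<.075)&(q[:,0]>-.075)&(q[:,0]<.075)&(q[:,2]>.12)
q=q[b];k=np.polyfit(q[:,0],q[:,2],1);print(b.sum(),k)
if abs(k[0])<.012 and abs(k[1]-.138)<.002: print(finish_job())
```

```text
3733 [-0.00077212  0.13831015]
the job is handed in; nothing more can be done
None
```

The three popped caps (blue, white and black) were pressed home with the fingers, and the lid is folded shut. It measured flat at 0.138 m. The can, cup and brush were not moved, and the job was handed in at about 15 s.

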